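# Swivel the bench vise to its mark and lock it again

### The job

Slacken the red-handled clamp lever of the swivel vise (anticlockwise from above) until it no longer grips, then swing the vise by the square tube in its jaws until its yellow pointer is in line with the red mark. Then turn the lever clockwise by feel until the clamp is firm, without over-straining it, and let go. Never force the vise round while the clamp still grips, and leave the hammer, the spray can and the wire spool alone.

Things in the scene. Friction and masses are not known exactly. Their poses are not given: they have to be found in the camera images.
- pivot (a point): vertical swivel axis of the blue bench vise, a point on it at the height of the tube's centre (145 mm above the table). The base under it is a fixed round steel plate, radius 145 mm, top 10 mm above the table, with white 5 degree ticks on its +x side
- swivel: swivelling part: blue vise 210 mm long along its own x, 100 mm wide over the jaws, 156 mm high, with a tube in its jaws; origin on the swivel axis at table height. Turns only about the vertical axis (0.85 rad each way) with light friction (0.35 N m) when the clamp is slack. Its +x axis runs from the axis to the yellow pointer
- pointer (a point): outer end of the yellow pointer, 120 mm from the swivel axis along the vise's +x, 46 mm above the table
- tube_end (a point): point on the centre line of the horizontal 30 mm square aluminium tube held in the jaws: the tube runs along the vise's y, 32 mm to the -x side of the axis; this point is at y = 150 mm and the tube ends at y = 190 mm; clear of the jaws from y = 55 mm on. Centre 145 mm, top 160 mm, underside 130 mm above the table; a good place to push or hold
- marker: the fixed red mark on the base plate: origin on the swivel axis at table height, its +x axis runs from the axis to the red tab. The pointer is in line when the +x axes of vise and marker agree; the mark always lies anticlockwise (seen from above) of where the pointer starts, by 0.25 to 1.0 rad
- mark (a point): the red tab (14 x 6 x 18 mm) on the edge of the base plate, 130 mm from the swivel axis, centre 19 mm above the table
- lever (a joint): turn of the clamp lever in rad; grows clockwise seen from above (tightening), stops at -1.2 and 1.5, stays where it is left. At 0 the lever points straight out, away from the swivel axis. Always slack at -0.8 and below; it bites somewhere from -0.75 to 0.8, differently each time, and later (at a larger value) once the vise has been swung to the mark
- grip (a point): centre of the upright red handle pin at the lever's end: diameter 20 mm, from 73 to 121 mm above the table, this point at 105 mm, 110 mm from the lever's axis. The lever's arm under it (14 mm wide) has its top at 84 mm
- axis (a point): a point on the lever's vertical turning axis, 80 mm from the swivel axis, at the same height as the handle point
- shoe: small brass clamp shoe under the lever's screw, pressing down on the vise's flange (not quite flat); origin at its tip. Turning the slack lever slowly takes 0.7 N m (6.4 N at the handle, square to the lever), fast 0.2 N m more; after the bite it climbs by about 1.5 N m per rad. Firm is 1.2 to 1.45 N m turning slowly (11 to 13 N at the handle); over 1.55 N m (14 N) is over-strained
- hammer: hammer lying on the table; bystander, about 0.3 m long
- spray: yellow spray can standing upright, diameter 60 mm, height 170 mm; bystander; origin at its underside
- spool: copper wire spool standing flat, diameter 90 mm, height 45 mm; bystander; origin at its underside

How it is judged:
By the outcome, as a careful person would: the job done as asked, in the order asked, and still so for the second after the job is handed in, with the robot touching nothing.
It also fails if it takes over 72 s, if anything falls off the work surface, if the arm or the gripper's body presses on something with over 40 N, if the wrist force passes 120 N, or if a joint passes its speed limit or range.

### The arm

A 6-joint arm with a two-finger parallel gripper is mounted at the origin on the work surface. World frame = base frame: x ahead of the robot, y to its left, z up, the work surface at z = 0. Lengths are in m, angles in rad, forces in N, time in s.
With the tool pointing down it reaches from about 0.425 to 0.95 m from the base axis. Payload 14.7 kg.
Tool frame: the origin (TCP) lies midway between the tips of the shut fingers; the grasp point (between the pads) lies 19 mm behind it; z points along the fingers, y is the line along which they close (so a half turn about z gives the same grasp; the last joint's range is limited). The gripper opens to 85 mm and grips with 20 to 120 N. Pads are 22 mm wide; open, the fingers measure 114 mm over their backs; the gripper's body (76 mm by 85 mm) begins 54 mm behind the grasp point. The pads swing forward as they close: fully open they stand 13 mm farther back than shut.
Start: joints at [1.054, 0.48, 1.596, -0, 1.065, -0.047], TCP at [0.294, 0.58, 0.231] pointing down, gripper open.
Joint ranges: [-2.75, 2.75], [-0.82, 2.05], [0.23, 2.67], [-1.56, 4.7], [0.09, 2.69], [-2.92, 2.92]. Speed limits (rad/s): [1.89, 1.89, 2.39, 3.01, 3.01, 3.01].

### API

Orientations are given as a rotation vector (axis times angle).
In Python, from bench import env gives the robot as it stands. The module is installed in compiled form; this text tells all that it offers.
- The arm moves only by the shell command python3 -m crank 'ROWS' [FORCE]. ROWS is JSON, a list of rows, each a list of 3 entries, a list of its own where there are three numbers: the shift along the tool's x, y, z in mm, then the turn, a rotation vector about the tool's x, y, z in rad, then the finger opening in mm, from 0 to 85.4. In form: [[[tx, ty, tz], [ax, ay, az], jaw], ...]. A call has 1 to 5 rows; each row is the pose to reach, as a shift and turn from the pose commanded when the call began, along the tool's axes at that moment; what a row does not reach only later rows make up. A row lasts 1/8 s, in which the tool goes at most 62.5 mm and 10.7 degrees, less where a joint would pass 70% of its speed; a pose out of reach is approached as far as the arm can. A call with a gripper value outside its range is refused whole. The fingers move at their own pace and stop on an object; FORCE is the grip in N (left out, the last holds). Time passes only in rows, so rows that repeat a pose let the fingers close. It gives the time, the measured TCP pose, the force, the opening and the grip force at its end, in the units of the state.
- env.state(): the state, without advancing time (a new reading comes with each control period).
- env.get_image(name): name is "side" or "top" or "wrist"; returns the picture (480x640x3 uint8, red, green, blue); there is no depth.
- env.get_calibration(name): a dict with "intrinsics" (3x3 intrinsics, pixels), "D" ([k1, k2, p1, p2, k3] as OpenCV has them; the pictures are not rectified), "eye" and "rotation" of the camera in the world. Camera axes: x right, y down, z forward; pixel columns grow to the right and rows downward; lengths in m; the calibration is good to about 2 mm. A picture is of the moment at which its call begins: read the wrist's pose just before it. get_calibration takes no time and is no camera call; for the wrist camera it gives the pose at the moment of the call.
- env.sign_off(): hands the job in; it is judged then, once.
The state is a dict: "clock": time; "qpos": joint angles; "dq": joint speeds; "joint_torque": joint torques, N m; "eef_pos": TCP position; "eef_rot": TCP orientation; "ft_force": force on the tool from outside, world axes, zero at the start; "ft_torque": the same for the moment, N m; "width": finger opening in m; "gripper_force": force on a finger pad.
Only numpy, scipy, OpenCV 4.12 (cv2) and the standard library are available. Lean on these libraries where they do the work, as an engineer would, in place of code of your own. Each camera call takes 0.05 s, during which the arm holds its last target. There are 200 camera calls.

## Working session

There is one attempt and no reset: what is moved stays moved. The work goes in short steps, Python scripts to look and compute and a shell command to move; the robot and the scene stay as the last step left them, time stands still between calls to the robot, and variables do not carry over. Pictures are saved under pics/ and viewed, at most 10 in all, crops included, and the job is handed in when it is done.

```bash
mkdir -p pics; cat > h.py <<'E'
import numpy as np, cv2
from bench import env
from scipy.spatial.transform import Rotation as R
def cal(n):
    c=env.get_calibration(n); return np.array(c["intrinsics"],float),np.array(c["D"],float),np.array(c["eye"],float),c["rotation"]
def rot(r):
    r=np.array(r,float); return r if r.shape==(3,3) else R.from_rotvec(r).as_matrix()
def ray(c,uv):
    K,D,e,r=c; p=cv2.undistortPoints(np.array(uv,float).reshape(-1,1,2),K,D).reshape(-1,2)
    return e,(rot(r)@np.c_[p,np.ones(len(p))].T).T
def plane(c,uv,z):
    e,d=ray(c,uv); return e+d*((z-e[2])/d[:,2])[:,None]
def proj(c,P):
    K,D,e,r=c; M=rot(r).T; return cv2.projectPoints(np.array(P,float).reshape(-1,1,3),cv2.Rodrigues(M)[0],-M@e,K,D)[0].reshape(-1,2)
E
python3 - <<'E'
from h import *
s=env.state(); print({k:np.round(v,3) for k,v in s.items()})
for n in("top","side"):
    c=cal(n);print(n,np.round(c[0],1).tolist(),c[2],np.round(c[3],3).tolist())
    cv2.imwrite(f"pics/{n}0.png",cv2.cvtColor(env.get_image(n),cv2.COLOR_RGB2BGR))
E
```

```text
{'clock': np.float64(0.0), 'qpos': array([ 1.054,  0.481,  1.597, -0.   ,  1.065, -0.047]), 'dq': array([ 0.   , -0.   , -0.001, -0.   ,  0.002, -0.001]), 'joint_torque': array([-3.0000e-03, -9.5064e+01, -4.3019e+01, -0.0000e+00,  1.2000e-02,
        0.0000e+00]), 'eef_pos': array([0.294, 0.579, 0.231]), 'eef_rot': array([-7.310e-01, -3.055e+00,  2.000e-03]), 'ft_force': array([-0.426, -0.676,  1.325]), 'ft_torque': array([ 0.025, -0.   , -0.017]), 'gripper_force': np.float64(0.0), 'width': np.float64(0.085)}
top [[614.1, 0.0, 320.6], [0.0, 614.1, 242.6], [0.0, 0.0, 1.0]] [ 0.46198652 -0.01374178  1.25587835] [-2.182, 2.198, -0.078]
side [[611.1, 0.0, 320.4], [0.0, 611.1, 233.4], [0.0, 0.0, 1.0]] [ 0.42584798 -1.25176345  0.87381869] [-2.128, 0.101, -0.05]
```

View pics/top0.png

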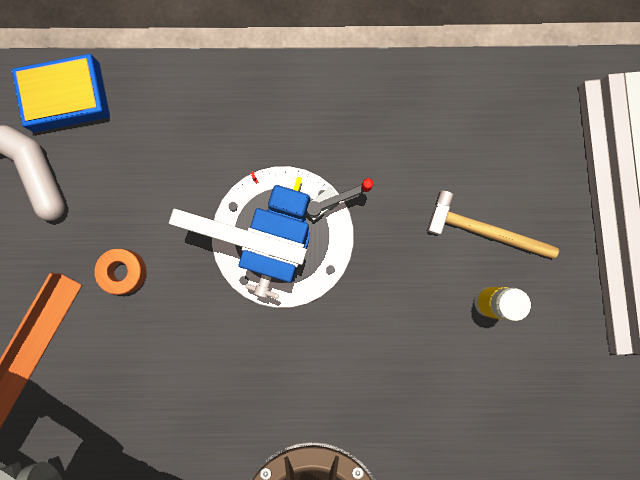

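View pics/side0.png

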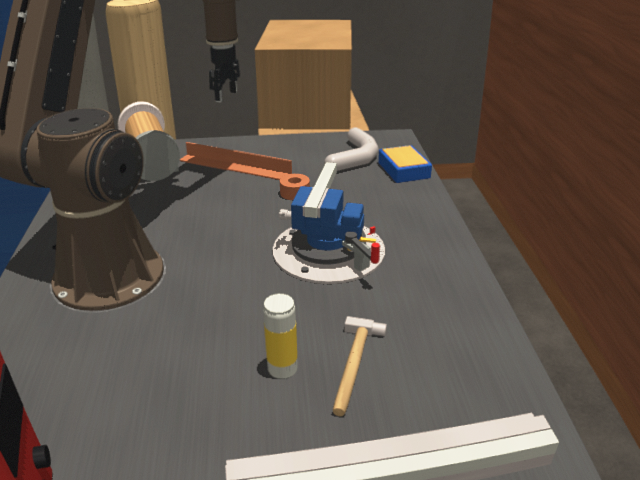

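The top view shows the base plate round (283,236), the pointer tip near (298,180), the red mark at (254,177), the lever handle at (367,184) with its axis near (315,211), and the tube's free end near (175,218). Next I'll measure these with colour masks.

```bash
cat > meas.py <<'E'
from h import *
def measure(tag, show=False):
    im=env.get_image("top"); c=cal("top"); cv2.imwrite(f"pics/{tag}.png",cv2.cvtColor(im,cv2.COLOR_RGB2BGR))
    hsv=cv2.cvtColor(im,cv2.COLOR_RGB2HSV); H,S,V=[hsv[...,i].astype(int) for i in range(3)]
    box=np.zeros(H.shape,bool); box[130:330,140:420]=1
    def blobs(m,a=6):
        n,l,st,ce=cv2.connectedComponentsWithStats((m&box).astype(np.uint8))
        return [(st[i,4],ce[i],np.argwhere(l==i)[:,::-1]) for i in range(1,n) if st[i,4]>=a]
    red=blobs(((H<6)|(H>174))&(S>150)&(V>80)); yel=blobs((H>24)&(H<34)&(S>150)&(V>120))
    wh=blobs((S<40)&(V>180),200)
    return c,red,yel,wh
if __name__=="__main__":
    c,red,yel,wh=measure("m0")
    for n,l in(("red",red),("yel",yel),("wh",wh)):
        for a,ce,p in l: print(n,a,ce.round(1),p.min(0),p.max(0))
    # plate outline: all white pixels' hull below z .01
    pts=max(wh,key=lambda b:b[0])[2]
    hull=cv2.convexHull(pts.astype(np.int32)).reshape(-1,2)
    P=plane(c,hull,.01)[:,:2]
    from scipy.optimize import least_squares
    # robust circle of known radius
    r=least_squares(lambda q:np.hypot(*(P-q).T)-.145,P.mean(0),loss="cauchy",f_scale=.002)
    print("pivot",r.x.round(4),np.sort(r.fun*1000).round(1)[[0,5,len(P)//2,-5,-1]])
E
python3 meas.py
```

```text
red 37 [253.7 176.9] [250 171] [257 182]
red 117 [366.9 184.4] [362 178] [372 191]
yel 68 [297.3 183.5] [293 177] [301 190]
wh 5253 [256.3 212.7] [169 166] [338 266]
wh 3920 [299.3 267.8] [214 207] [352 307]
pivot [0.5932 0.1372] [-84.7  -0.9   5.3  36.8  55.7]
```

```bash
python3 - <<'E'
from meas import *
c,red,yel,wh=measure("m1")
pts=np.vstack([b[2] for b in wh]).astype(float)
d=pts-[283,236]; a=np.degrees(np.arctan2(d[:,1],d[:,0])).astype(int)//4; r=np.hypot(*d.T)
out=[]
for k in np.unique(a):
    i=np.where(a==k)[0]; j=i[r[i].argmax()]
    if 60<r[j]<80: out.append(pts[j])
P=plane(c,np.array(out),.01)[:,:2]
from scipy.optimize import least_squares
f=least_squares(lambda q:np.hypot(*(P-q[:2]).T)-q[2],[*P.mean(0),.145],loss="cauchy",f_scale=.001)
print("pivot",f.x.round(4),len(P),np.percentile(f.fun*1000,[10,50,90]).round(2)); pv=f.x[:2]
def ang(p): v=p[:2]-pv; return np.arctan2(v[1],v[0]),np.hypot(*v)
red.sort(key=lambda b:b[0])
m=plane(c,red[0][1],.021)[0]; g=plane(c,red[1][1],.115)[0]
print("mark",m.round(4),ang(m)); print("grip",g.round(4),ang(g))
y=yel[0]; Y=plane(c,y[2],.047)[:,:2]; print("yel",plane(c,y[1],.046)[0],ang(plane(c,y[1],.046)[0]), np.hypot(*(Y-pv).T).max())
# tube: white pixels outside the plate (free end)
t=wh[0][2] if wh[0][1][0]<wh[1][1][0] else wh[1][2]
t=t[(t[:,0]<240)&(t[:,1]>200)]; t=t[np.hypot(t[:,0]-283,t[:,1]-236)>74]
T=plane(c,t,.16)[:,:2]; print("tube free part",T.mean(0),cv2.minAreaRect((T*1000).astype(np.float32)))
# side view triangulation of grip
im=env.get_image("side"); cs=cal("side"); hsv=cv2.cvtColor(im,cv2.COLOR_RGB2HSV); H,S,V=[hsv[...,i].astype(int) for i in range(3)]
n,l,st,ce=cv2.connectedComponentsWithStats((((H<6)|(H>174))&(S>150)&(V>60)).astype(np.uint8))
for i in range(1,n):
    if st[i,4]>10: print("side red",st[i],ce[i].round(1))
print("predict grip in side",proj(cs,[*g[:2],.097]),"pin top",proj(cs,[*g[:2],.121]))
th=ang(plane(c,y[1],.046)[0])[0]; x=np.array([np.cos(th),np.sin(th)]); yy=np.array([-x[1],x[0]])
print("tube_end pred",pv-.032*x+.15*yy,"axis tries")
E
```

```text
pivot [0.559  0.0579 0.1437] 82 [-0.56 -0.01  0.5 ]
mark [0.6785 0.1146 0.021 ] (np.float64(0.4428935984713788), np.float64(0.13225299484760317))
grip [ 0.6464 -0.1071  0.115 ] (np.float64(-1.0839078484546112), np.float64(0.18675834579275255))
yel [0.66031263 0.02557922 0.046     ] (np.float64(-0.3090452588574166), np.float64(0.10630180077381901)) 0.1196253528742834
tube free part [0.5741455  0.21370548] ((573.981201171875, 212.29052734375), (76.26981353759766, 29.184709548950195), 72.45506286621094)
side red [369 226   6   8  31] [371.9 229.5]
side red [371 243   9  20 143] [374.7 252.4]
side red [  0 353   4  25  55] [  0.8 363.7]
side red [   0  408   52   72 1371] [ 25.2 457. ]
predict grip in side [[371.7643403  252.25599408]] pin top [[372.19668246 243.44942396]]
tube_end pred [0.57418535 0.21053727] axis tries
```

```bash
cat > go.py <<'E'
# usage: go.py x y z yawdeg(of tool y, tool down): prints shift mm, turn
import sys; from h import *
s=env.state(); M=R.from_rotvec(s["eef_rot"]).as_matrix(); p=np.array(s["eef_pos"])
x,y,z,w=map(float,sys.argv[1:5]); w=np.radians(w)
ty=np.array([np.cos(w),np.sin(w),0]); tz=np.array([0,0,-1.]); T=np.c_[np.cross(ty,tz),ty,tz]
print("t",s["clock"].round(2),"pos",p.round(4),"yaw",np.degrees(np.arctan2(M[1,1],M[0,1])).round(1),"F",np.round(s["ft_force"],2),"w",round(float(s["width"]),4))
print("shift",(M.T@(np.array([x,y,z])-p)*1000).round(1),"turn",R.from_matrix(M.T@T).as_rotvec().round(3))
E
python3 -m crank '[[[-60,-44,-4],[0,0,0],85],[[-120,-87,-8],[0,0,0],85],[[-170,-123,-12],[0,0,0.1],85],[[-220,-160,-16],[0,0,0.2],85],[[-270,-196,-20],[0,0,0.3],85]]'; python3 go.py .646 -.107 .25 27
```

```text
clock: 0.88
eef_pos: [0.437, 0.3001, 0.2501]
eef_rot: [1.184, 2.91, 0.0]
ft_force: [2.0, 0.1, 0.1]
width: 0.0848
gripper_force: 0.0Traceback (most recent call last):
  File "go.py", line 6, in <module>
    print("t",s["clock"].round(2),"pos",p.round(4),"yaw",np.degrees(np.arctan2(M[1,1],M[0,1])).round(1),"F",np.round(s["ft_force"],2),"w",round(float(s["width"]),4))
              ^^^^^^^^^^^^^^^^
AttributeError: 'float' object has no attribute 'round'
```

```bash
sed -i 's/s\["clock"\].round(2)/round(float(s["clock"]),2)/' go.py; python3 go.py .646 -.107 .25 27
```

```text
t 0.88 pos [0.437  0.3001 0.2501] yaw 45.7 F [1.99 0.09 0.09] w 0.0848
shift [-4.339e+02 -1.455e+02  1.000e-01] turn [0.    0.    0.327]
```

```bash
python3 -m crank '[[[-55,-18,0],[0,0,0.1],85],[[-110,-36,0],[0,0,0.2],85],[[-165,-55,0],[0,0,0.32],85],[[-220,-73,0],[0,0,0.32],85],[[-275,-92,0],[0,0,0.32],85]]' >/dev/null; python3 go.py .646 -.107 .25 27; python3 - <<'E'
from h import *
c=cal("wrist"); print(c[2],rot(c[3])[:,2])
print(proj(c,[[.6464,-.1071,.121],[.559,.058,.145],[.595,-.012,.09]]))
E
```

```text
t 1.5 pos [0.5705 0.0426 0.25  ] yaw 27.6 F [0.39 0.7  0.09] w 0.0851
shift [-167.5   -2.2    0. ] turn [0.   0.   0.01]
[0.53523445 0.10856229 0.39287494] [ 0.13585303 -0.26042477 -0.95588854]
[[313.14616375 422.46908192]
 [310.90583432 209.85158992]
 [311.19725234 288.38775969]]
```

```bash
python3 - <<'E'
from h import *
cv2.imwrite("pics/w1.png",cv2.cvtColor(env.get_image("wrist"),cv2.COLOR_RGB2BGR))
E
```

```text
(no output)
```

View pics/w1.png

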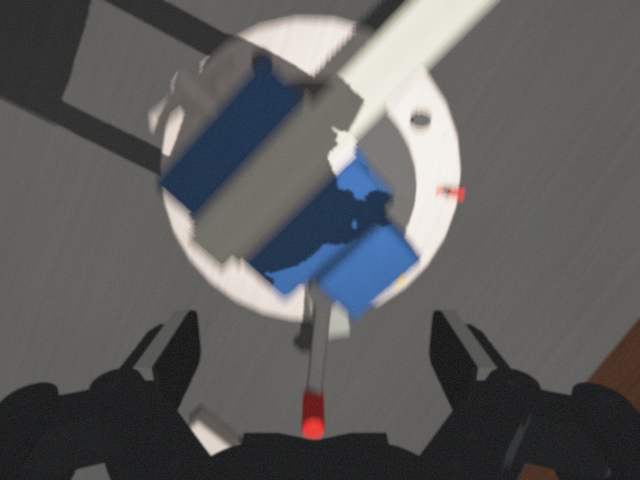

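The wrist view shows the pin top at (313,428), the arm running from there up to its axis near (320,290), and the red mark at (455,192).

```bash
python3 - <<'E'
from h import *
c=cal("wrist"); pv=np.array([.559,.058])
P=plane(c,[[320,290],[316,350],[313,395]],.084); print("arm pts",P.round(4)); print("pin top",plane(c,[[313,428]],.121))
d=P[0]-P[2]; print("arm dir deg",np.degrees(np.arctan2(-d[1],-d[0])))
ct=cal("top"); Q=plane(ct,[[316,210],[335,202],[350,194]],.084); print("top pts",Q.round(4)); d=Q[2]-Q[0]; print(np.degrees(np.arctan2(d[1],d[0])))
cs=cal("side"); print("side axis",plane(cs,[[350,236]],.09))
g=np.array([.6464,-.1071])
for L in(-.4,-.2,0,.2,.4):
    pass
for sgn in(1,-1):  # axis 80 from pivot, 110 from grip
    D=np.linalg.norm(g-pv); a=(.08**2-.11**2+D*D)/(2*D); h=np.sqrt(max(0,.08**2-a*a)); u=(g-pv)/D
    A=pv+a*u+sgn*h*np.array([-u[1],u[0]]); e=g-A; b=A-pv
    print("axis",A.round(4),"lever dir",np.degrees(np.arctan2(e[1],e[0])),"axis dir",np.degrees(np.arctan2(b[1],b[0])))
E
```

```text
arm pts [[ 0.6068 -0.0183  0.084 ]
 [ 0.6306 -0.0714  0.084 ]
 [ 0.6503 -0.1152  0.084 ]]
pin top [[ 0.65218301 -0.11859225  0.121     ]]
arm dir deg -65.79845356125
top pts [[ 0.6026 -0.0113  0.084 ]
 [ 0.6178 -0.0479  0.084 ]
 [ 0.6331 -0.0769  0.084 ]]
-65.07362635420024
side axis [[ 0.60774694 -0.02216838  0.09      ]]
axis [ 0.6107 -0.0031] lever dir -71.05733816745013 axis dir -49.74841737460825
axis [ 0.5804 -0.0191] lever dir -53.15130880466227 axis dir -74.46022959750424
```

```bash
python3 -m crank '[[[-50,0,0],[0,0,0.05],85],[[-100,0,0],[0,0,0.05],85],[[-130,0,0],[0,0,0.05],85],[[-130,0,0],[0,0,0.05],85],[[-130,0,0],[0,0,0.05],85]]' >/dev/null; python3 go.py .647 -.108 .15 25
```

```text
t 2.17 pos [ 0.6294 -0.0703  0.2497] yaw 24.7 F [-0.01  0.23 -0.18] w 0.0854
shift [-41.6   0.3  99.6] turn [-0.001 -0.001 -0.006]
```

```bash
python3 -m crank '[[[-30,0,20],[0,0,0],85],[[-42,0,50],[0,0,0],85],[[-42,0,70],[0,0,0],85],[[-42,0,70],[0,0,0],85]]' >/dev/null; python3 go.py .647 -.108 .09 25; python3 - <<'E'
from h import *
c=cal("wrist"); im=env.get_image("wrist"); hsv=cv2.cvtColor(im,cv2.COLOR_RGB2HSV); H,S,V=[hsv[...,i].astype(int) for i in range(3)]
n,l,st,ce=cv2.connectedComponentsWithStats((((H<6)|(H>174))&(S>130)&(V>60)).astype(np.uint8))
for i in range(1,n):
    if st[i,4]>60: print("red",st[i],ce[i].round(1))
cv2.imwrite("pics/w2.png",cv2.cvtColor(im,cv2.COLOR_RGB2BGR)); print(proj(c,[[.647,-.108,.121],[.647,-.108,.09],[.601,-.008,.09]]))
E
```

```text
t 2.67 pos [ 0.6462 -0.1077  0.1786] yaw 24.7 F [0.41 0.56 0.65] w 0.0848
shift [-0.8  0.8 88.6] turn [-0.002 -0.002 -0.004]
red [ 300  234   35   51 1458] [317.4 259.2]
[[317.34684403 265.12831591]
 [317.14322333 247.32198957]
 [317.66564882  50.9179942 ]]
```

View pics/w2.png

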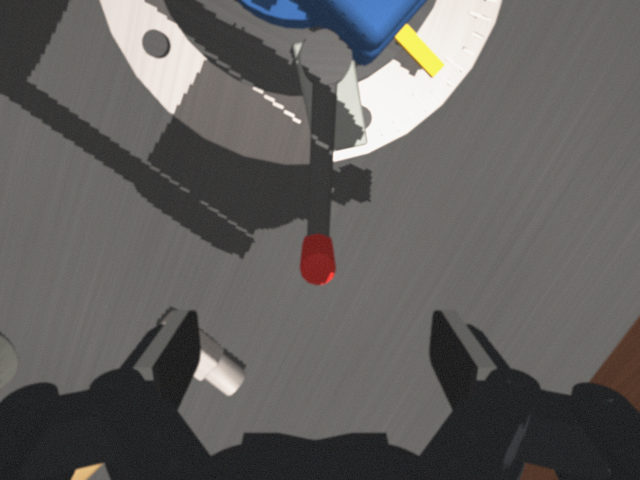

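The close view shows the pin top at (317,267), matching my prediction. The lever's axis boss is at (325,56), and the hammer head is well below and to one side.

```bash
python3 - <<'E'
from h import *
c=cal("wrist"); print(plane(c,[[325,56]],.092).round(4),plane(c,[[317,267]],.121).round(4))
E
python3 -m crank '[[[-1,1,45],[0,0,0],85],[[-1,1,88],[0,0,0],85],[[-1,1,88],[0,0,0],26],[[-1,1,88],[0,0,0],26],[[-1,1,88],[0,0,0],26]]' 60; python3 go.py .647 -.108 .09 25
```

```text
[[ 0.6066 -0.009   0.092 ]] [[ 0.6484 -0.1097  0.121 ]]
clock: 3.35
eef_pos: [0.6502, -0.1096, 0.0943]
eef_rot: [1.693, 2.643, 0.002]
ft_force: [0.5, -0.4, 0.6]
width: 0.0318
gripper_force: 0.0
t 3.35 pos [ 0.6502 -0.1096  0.0943] yaw 24.7 F [ 0.47 -0.43  0.62] w 0.0318
shift [ 2.8 -2.2  4.3] turn [ 0.003  0.002 -0.005]
```

```bash
python3 -m crank '[[[0.4,8.8,4],[0,0,-0.08],25],[[1.4,17.5,4],[0,0,-0.16],25],[[3.2,26.1,4],[0,0,-0.24],25],[[5.6,34.6,4],[0,0,-0.32],25],[[8.7,42.8,4],[0,0,-0.40],25]]'; cat > lev.py <<'E'
from h import *
A=np.array([.603,-.0085]); pv=np.array([.559,.058]); a0=np.arctan2(*(A-pv)[::-1])
s=env.state(); p=np.array(s["eef_pos"]); e=p[:2]-A; th=np.arctan2(e[1],e[0]); F=np.array(s["ft_force"])
t=np.array([np.sin(th),-np.cos(th)]) # clockwise tangent
M=R.from_rotvec(s["eef_rot"]).as_matrix(); yaw=np.arctan2(M[1,1],M[0,1])
print("t",round(float(s["clock"]),2),"pos",p.round(4),"r",np.hypot(*e).round(4),"L",(a0-th).round(3),"yaw-tan",np.round(yaw-th-np.pi/2,3),"Ft(react, anticw+)",round(-float(F[:2]@t),2),"Frad",round(float(F[:2]@e/np.hypot(*e)),2),"Fz",F[2].round(2),"w",round(float(s["width"]),4),"g",np.round(s["gripper_force"],2))
E
python3 lev.py
```

```text
clock: 3.98
eef_pos: [0.6849, -0.0844, 0.0895]
eef_rot: [1.131, 2.929, -0.001]
ft_force: [-0.2, -6.3, -1.8]
width: 0.0248
gripper_force: 2.9
t 3.98 pos [ 0.6849 -0.0844  0.0895] r 0.1117 L -0.239 yaw-tan 0.01 Ft(react, anticw+) -4.76 Frad 4.1 Fz -1.81 w 0.0248 g 2.87
```

```bash
python3 -m crank '[[[0.4,8.8,0],[0,0,-0.08],25],[[1.4,17.5,0],[0,0,-0.16],25],[[3.2,26.1,0],[0,0,-0.24],25],[[5.6,34.6,0],[0,0,-0.32],25],[[8.7,42.8,0],[0,0,-0.40],25]]'>/dev/null; python3 lev.py;  python3 -m crank '[[[0.4,8.8,0],[0,0,-0.08],25],[[1.4,17.5,0],[0,0,-0.16],25],[[3.2,26.1,0],[0,0,-0.24],25],[[5.6,34.6,0],[0,0,-0.32],25],[[5.6,34.6,0],[0,0,-0.32],25]]'>/dev/null; python3 lev.py
```

```text
t 4.6 pos [ 0.708  -0.0475  0.0897] r 0.112 L -0.631 yaw-tan 0.018 Ft(react, anticw+) -8.96 Frad 6.93 Fz -2.46 w 0.0251 g 4.44
t 5.22 pos [ 0.7142 -0.0117  0.0899] r 0.1112 L -0.958 yaw-tan 0.01 Ft(react, anticw+) -0.4 Frad 0.29 Fz 0.19 w 0.0248 g 0.01
```

```bash
python3 -m crank '[[[0,0,0],[0,0,0],45],[[0,0,-30],[0,0,0],60],[[0,0,-90],[0,0,0],80],[[0,0,-140],[0,0,0.1],85],[[0,0,-160],[0,0,0.2],85]]'>/dev/null; python3 go.py .574 .2105 .25 -17.6;python3 -c "
from meas import *
c,r,y,w=measure('m2');pv=np.array([.559,.058])
for b in r+y:
  p=plane(c,b[1],.115 if b[1][0]>305 else .04)[0][:2]-pv; print(b[0],b[1].round(1),np.arctan2(p[1],p[0]),np.hypot(*p))"
```

```text
t 5.85 pos [ 0.714  -0.0118  0.2525] yaw 77.2 F [ 0.09  0.36 -0.95] w 0.0851
shift [185.8 185.8   1.7] turn [0.005 0.003 1.654]
126 [316.4 149.3] -0.4307344455872286 0.1700187951920474
```

```bash
python3 -m crank '[[[37,37,0],[0,0,0.18],85],[[74,74,0],[0,0,0.36],85],[[111,111,0],[0,0,0.54],85],[[148,148,0],[0,0,0.72],85],[[186,186,0],[0,0,0.90],85]]'>/dev/null; python3 -m crank '[[[0,0,0],[0,0,0.18],85],[[0,0,0],[0,0,0.36],85],[[0,0,0],[0,0,0.54],85],[[0,0,0],[0,0,0.72],85],[[0,0,0],[0,0,0.74],85]]'>/dev/null; python3 go.py .574 .2105 .128 -17.6
python3 - <<'E'
from h import *
im=env.get_image("wrist"); cv2.imwrite("pics/w3.png",cv2.cvtColor(im,cv2.COLOR_RGB2BGR)); print(proj(cal("wrist"),[[.574,.2105,.16],[.586,.2486,.16]]))
E
```

```text
t 7.15 pos [0.5716 0.2103 0.2479] yaw -16.5 F [0.45 0.59 0.18] w 0.0847
shift [  0.9   2.3 119.9] turn [-0.     0.     0.019]
[[318.94968236 244.36906506]
 [320.41190088 178.63851174]]
```

View pics/w3.png

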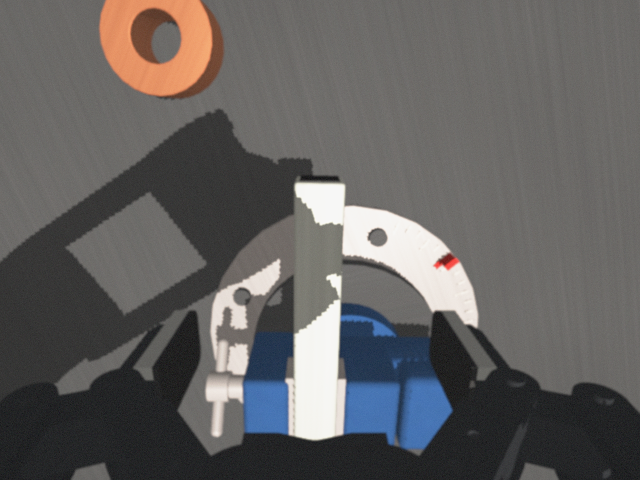

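The tube's end is at (320,182), about where I predicted it, and the tube runs straight up the picture. Descending to grip it.

```bash
python3 -m crank '[[[1,2,60],[0,0,0.015],85],[[1,2,110],[0,0,0.015],85],[[1,2,118],[0,0,0.015],85],[[1,2,118],[0,0,0.015],50],[[1,2,118],[0,0,0.015],35]]' 25 >/dev/null; python3 -m crank '[[[0,0,0],[0,0,0],28],[[0,0,0],[0,0,0],28],[[0,0,0],[0,0,0],28],[[0,0,0],[0,0,0],28]]'; python3 go.py .574 .2105 .13 -17.6
```

```text
clock: 8.32
eef_pos: [0.5748, 0.2111, 0.1316]
eef_rot: [2.532, 1.859, 0.004]
ft_force: [-1.3, 0.5, 9.9]
width: 0.0298
gripper_force: 24.1
t 8.32 pos [0.5748 0.2111 0.1316] yaw -17.4 F [-1.31  0.48  9.93] w 0.0298
shift [-0.8 -0.6  1.5] turn [ 0.002 -0.001  0.003]
```

```bash
python3 -m crank '[[[-2.1,-9,0],[0,0,-0.06],28],[[-4.8,-17.8,0],[0,0,-0.12],28],[[-7.9,-26.5,0],[0,0,-0.18],28],[[-11.6,-35,0],[0,0,-0.24],28],[[-15.8,-43.2,0],[0,0,-0.30],28]]'; python3 -m crank '[[[-2.1,-9,0],[0,0,-0.06],28],[[-4.8,-17.8,0],[0,0,-0.12],28],[[-7.9,-26.5,0],[0,0,-0.18],28],[[-11.6,-35,0],[0,0,-0.24],28],[[-15.8,-43.2,0],[0,0,-0.30],28]]';  python3 go.py .4658 .1798 .13 25.4
```

```text
clock: 8.95
eef_pos: [0.5288, 0.209, 0.1316]
eef_rot: [2.223, 2.218, 0.004]
ft_force: [-0.7, -1.5, 11.4]
width: 0.0296
gripper_force: 27.6
clock: 9.57
eef_pos: [0.4854, 0.1934, 0.1315]
eef_rot: [1.867, 2.525, 0.004]
ft_force: [-2.8, -0.5, 15.0]
width: 0.0291
gripper_force: 28.9
t 9.57 pos [0.4854 0.1934 0.1315] yaw 17.0 F [-2.75 -0.47 14.99] w 0.0291
shift [ -7.3 -22.7   1.5] turn [ 0.003 -0.    -0.146]
```

```bash
python3 -m crank '[[[-2.1,-9,0],[0,0,-0.06],28],[[-4.8,-17.8,0],[0,0,-0.12],28],[[-4.8,-17.8,0],[0,0,-0.12],28],[[-4.8,-17.8,0],[0,0,-0.12],28]]';  python3 go.py .4658 .1798 .13 25.4; cat > pm.py <<'E'
import sys; from meas import *
c,r,y,w=measure(sys.argv[1]);pv=np.array([.559,.058])
for n,l,z in(("red",r,.02),("yel",y,.047)):
  for b in l:
    P=plane(c,b[2],z)[:,:2]-pv; q=P.mean(0); mr=cv2.minAreaRect((P*1000).astype(np.float32))
    print(n,b[0],b[1].round(1),"ang",np.arctan2(q[1],q[0]).round(4),"r",np.hypot(*q).round(4),"rmax",np.hypot(*P.T).max().round(4),"rect",np.round(mr[1],1),round(mr[2],1))
cv2.imwrite(f"pics/{sys.argv[1]}c.png",cv2.resize(cv2.imread(f"pics/{sys.argv[1]}.png")[130:280,200:400],None,fx=4,fy=4,interpolation=cv2.INTER_CUBIC))
E
python3 pm.py m3
```

```text
clock: 10.07
eef_pos: [0.4693, 0.1835, 0.1316]
eef_rot: [1.715, 2.631, 0.002]
ft_force: [-7.5, -0.3, 20.3]
width: 0.0296
gripper_force: 28.2
t 10.07 pos [0.4693 0.1835 0.1316] yaw 23.8 F [-7.52 -0.29 20.26] w 0.0296
shift [-2.  -4.7  1.6] turn [ 0.002 -0.    -0.028]
red 125 [316.4 149.3] ang -0.3839 r 0.1893 rmax 0.2033 rect [20.4 26.7] 89.6
red 29 [253.  175.8] ang 0.4453 r 0.1351 rmax 0.1448 rect [22.9  6.3] 26.2
yel 63 [259.1 184.7] ang 0.4107 r 0.1083 rmax 0.1212 rect [25.   9.7] 26.2
```

View pics/m3c.png

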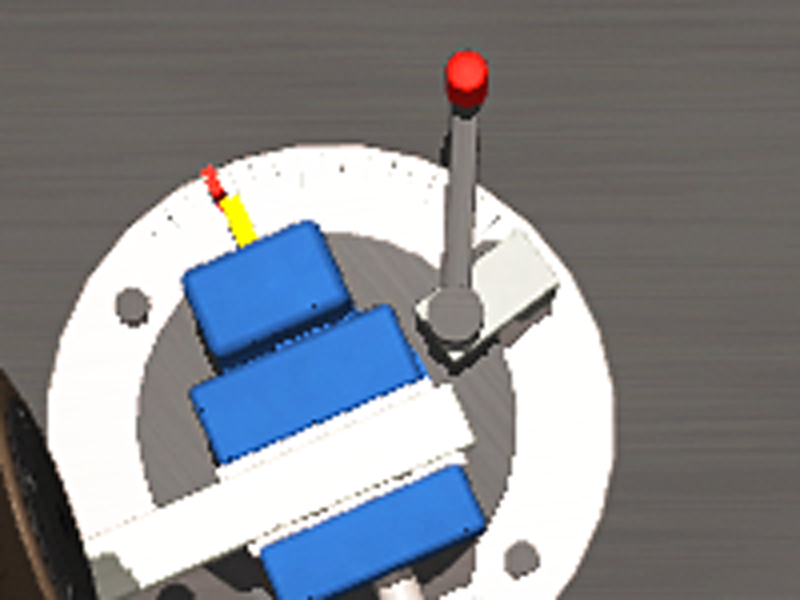

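The crop shows the pointer (240,220) just clockwise of the red mark (215,185). The angles read 0.411 and 0.445, so about 0.03 rad of swing is left.

```bash
python3 -m crank '[[[-0.5,-2.4,0],[0,0,-0.016],28],[[-1,-4.8,0],[0,0,-0.032],28],[[-1,-4.8,0],[0,0,-0.032],28],[[-1,-4.8,0],[0,0,-0.032],28]]';  python3 go.py .4658 .1798 .13 25.4; python3 pm.py m4
```

```text
clock: 10.62
eef_pos: [0.4654, 0.1807, 0.1315]
eef_rot: [1.673, 2.658, 0.002]
ft_force: [-7.0, -0.0, 20.7]
width: 0.0297
gripper_force: 28.7
t 10.62 pos [0.4654 0.1807 0.1315] yaw 25.6 F [-7.01e+00 -1.00e-02  2.07e+01] w 0.0297
shift [-0.9 -0.   1.5] turn [ 0.002 -0.     0.004]
red 125 [316.4 149.3] ang -0.3839 r 0.1893 rmax 0.2033 rect [20.4 26.7] 89.6
red 26 [252.8 175.2] ang 0.4435 r 0.1363 rmax 0.1448 rect [17.4  6.3] 26.2
yel 62 [257.8 185.5] ang 0.4382 r 0.1079 rmax 0.1212 rect [25.   9.7] 26.2
```

```bash
python3 -m crank '[[[0,0,0],[0,0,0],45],[[0,0,0],[0,0,0],70],[[0,0,-10],[0,0,0],85],[[0,0,-60],[0,0,0],85],[[0,0,-110],[0,0,0],85]]' >/dev/null; python3 -m crank '[[[0,0,0],[0,0,0],85],[[0,0,0],[0,0,0],85]]'; python3 pm.py m5; python3 - <<'E'
from h import *
c=cal("wrist"); im=env.get_image("wrist"); cv2.imwrite("pics/w5.png",cv2.cvtColor(im,cv2.COLOR_RGB2BGR))
u=proj(c,[[.559,.058,.02],[.667,.109,.046],[.6785,.1146,.021]]); print(u)
hsv=cv2.cvtColor(im,cv2.COLOR_RGB2HSV); H,S,V=[hsv[...,i].astype(int) for i in range(3)]
pv=np.array([.559,.058])
for nm,m,z in(("red",((H<6)|(H>174))&(S>130)&(V>60),.024),("yel",(H>22)&(H<34)&(S>130)&(V>80),.047)):
    n,l,st,ce=cv2.connectedComponentsWithStats(m.astype(np.uint8))
    for i in range(1,n):
        if st[i,4]>30:
            q=plane(c,ce[i],z)[0][:2]-pv; print(nm,st[i],ce[i].round(1),np.arctan2(q[1],q[0]).round(4),np.hypot(*q).round(4))
E
```

```text
clock: 11.55
eef_pos: [0.465, 0.1803, 0.2401]
eef_rot: [1.672, 2.659, 0.0]
ft_force: [-0.5, -0.5, -0.1]
width: 0.0845
gripper_force: 0.0
red 125 [316.4 149.3] ang -0.3839 r 0.1893 rmax 0.2033 rect [20.4 26.7] 89.6
red 26 [252.8 175.2] ang 0.4435 r 0.1363 rmax 0.1448 rect [17.4  6.3] 26.2
yel 62 [257.8 185.5] ang 0.4382 r 0.1079 rmax 0.1212 rect [25.   9.7] 26.2
[[346.50608414 345.8720892 ]
 [470.3629915  360.809963  ]
 [473.71597093 346.74646154]]
```

```bash
python3 go.py .7135 -.013 .25 87.5; python3 -m crank '[[[0,0,-10],[0,0,-0.1],85],[[-10,20,-10],[0,0,-0.28],85],[[-30,40,-10],[0,0,-0.46],85],[[-60,80,-10],[0,0,-0.64],85],[[-90,120,-10],[0,0,-0.82],85]]' >/dev/null;python3 go.py .7135 -.013 .25 87.5
```

```text
t 11.65 pos [0.4645 0.1801 0.2391] yaw 25.7 F [-0.71 -0.53  0.13] w 0.0853
shift [-281.9  140.8  -11.2] turn [-1.000e-03 -1.000e-03 -1.079e+00]
t 12.28 pos [0.6131 0.1508 0.2486] yaw 73.0 F [0.16 0.49 0.65] w 0.0844
shift [-143.9 -127.3   -1.5] turn [-0.001 -0.002 -0.253]
```

```bash
python3 -m crank '[[[-36,-32,0],[0,0,-0.1],85],[[-72,-64,0],[0,0,-0.2],85],[[-108,-96,0],[0,0,-0.2],85],[[-140,-124,0],[0,0,-0.2],85],[[-140,-124,0],[0,0,-0.2],85]]' >/dev/null;python3 go.py .7135 -.013 .25 87.5;  python3 - <<'E'
from h import *
c=cal("wrist"); im=env.get_image("wrist"); cv2.imwrite("pics/w6.png",cv2.cvtColor(im,cv2.COLOR_RGB2BGR))
u=proj(c,[[.559,.058,.02],[.667,.109,.046],[.6785,.1146,.021]]); print(u)
hsv=cv2.cvtColor(im,cv2.COLOR_RGB2HSV); H,S,V=[hsv[...,i].astype(int) for i in range(3)]
pv=np.array([.559,.058])
for nm,m,z in(("red",((H<6)|(H>174))&(S>130)&(V>60),.024),("yel",(H>22)&(H<34)&(S>130)&(V>80),.047)):
    n,l,st,ce=cv2.connectedComponentsWithStats(m.astype(np.uint8))
    for i in range(1,n):
        if st[i,4]>30:
            q=plane(c,ce[i],z)[0][:2]-pv; print(nm,st[i],ce[i].round(1),np.arctan2(q[1],q[0]).round(4),np.hypot(*q).round(4))
E
```

```text
t 12.9 pos [ 0.7094 -0.0117  0.2478] yaw 83.9 F [0.71 0.52 0.23] w 0.0849
shift [-4.2 -0.9 -2.2] turn [-0.    -0.002 -0.062]
[[379.1339669   17.78196625]
 [451.82441357 144.4799814 ]
 [449.04663476 154.97433088]]
red [438 144  20  23 186] [447.8 156.4] 0.4255 0.1321
red [299 214  28  38 827] [312.9 233.3] -0.3959 0.1946
yel [432 114  23  34 360] [442.7 130.4] 0.4243 0.1049
```

View pics/w6.png

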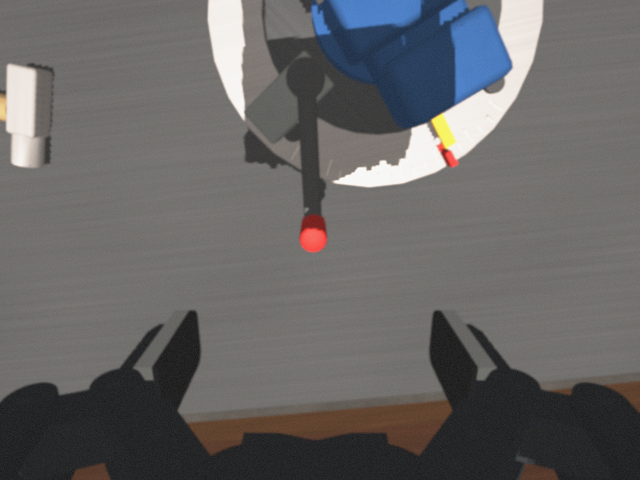

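The wrist view shows the pointer (443,130) and the mark (448,156) in line, at 0.424 and 0.426 rad. The lever pin top is at (313,238). Re-caging the pin.

```bash
python3 -m crank '[[[-4,-1,60],[0,0,-0.06],85],[[-4,-1,115],[0,0,-0.06],85],[[-4,-1,156],[0,0,-0.06],85],[[-4,-1,156],[0,0,-0.06],40],[[-4,-1,156],[0,0,-0.06],25]]' 60 >/dev/null; python3 -m crank '[[[0,0,0],[0,0,0],25],[[0,0,0],[0,0,0],25],[[0,0,0],[0,0,0],25]]';python3 lev.py
```

```text
clock: 13.95
eef_pos: [0.7134, -0.0106, 0.095]
eef_rot: [0.067, 3.139, -0.0]
ft_force: [-0.0, -2.7, 1.8]
width: 0.0249
gripper_force: 1.5
t 13.95 pos [ 0.7134 -0.0106  0.095 ] r 0.1104 L -0.967 yaw-tan -0.024 Ft(react, anticw+) -2.69 Frad 0.02 Fz 1.81 w 0.0249 g 1.53
```

```bash
python3 -m crank '[[[0.1,-4.4,4],[0,0,0.04],25],[[0.4,-8.8,4],[0,0,0.08],25],[[0.8,-13.2,4],[0,0,0.12],25],[[1.4,-17.5,4],[0,0,0.16],25],[[2.2,-21.9,4],[0,0,0.2],25]]' >/dev/null; python3 lev.py; python3 -m crank '[[[0.1,-4.4,0],[0,0,0.04],25],[[0.4,-8.8,0],[0,0,0.08],25],[[0.8,-13.2,0],[0,0,0.12],25],[[1.4,-17.5,0],[0,0,0.16],25],[[2.2,-21.9,0],[0,0,0.2],25]]'>/dev/null; python3 lev.py
```

```text
t 14.57 pos [ 0.7098 -0.0315  0.0895] r 0.1093 L -0.774 yaw-tan -0.034 Ft(react, anticw+) 7.28 Frad 2.7 Fz -1.48 w 0.0249 g 3.67
t 15.2 pos [ 0.7028 -0.0524  0.0895] r 0.109 L -0.572 yaw-tan -0.031 Ft(react, anticw+) 7.8 Frad 2.42 Fz -2.84 w 0.0247 g 3.72
```

```bash
python3 -m crank '[[[0.1,-4.4,0],[0,0,0.04],25],[[0.4,-8.8,0],[0,0,0.08],25],[[0.8,-13.2,0],[0,0,0.12],25],[[1.4,-17.5,0],[0,0,0.16],25],[[2.2,-21.9,0],[0,0,0.2],25]]' >/dev/null; python3 lev.py
```

```text
t 15.82 pos [ 0.6916 -0.0715  0.0895] r 0.1087 L -0.368 yaw-tan -0.028 Ft(react, anticw+) 7.18 Frad 2.73 Fz -4.45 w 0.025 g 3.71
```

```bash
python3 -m crank '[[[0.1,-4.4,0],[0,0,0.04],25],[[0.4,-8.8,0],[0,0,0.08],25],[[0.4,-8.8,0],[0,0,0.08],25]]'>/dev/null; python3 lev.py
```

```text
t 16.2 pos [ 0.6856 -0.0787  0.0896] r 0.1084 L -0.282 yaw-tan -0.021 Ft(react, anticw+) 3.3 Frad 1.97 Fz -0.96 w 0.0251 g 1.45
```

```bash
python3 -m crank '[[[0.1,-4.4,0],[0,0,0.04],25],[[0.4,-8.8,0],[0,0,0.08],25],[[0.8,-13.2,0],[0,0,0.12],25],[[1.4,-17.5,0],[0,0,0.16],25],[[1.4,-17.5,0],[0,0,0.16],25]]' >/dev/null; python3 lev.py
```

```text
t 16.82 pos [ 0.6728 -0.0908  0.0897] r 0.1079 L -0.119 yaw-tan -0.017 Ft(react, anticw+) 2.49 Frad 2.27 Fz -2.07 w 0.0249 g 1.38
```

```bash
python3 -m crank '[[[0.1,-3.3,0],[0,0,0.03],25],[[0.2,-6.6,0],[0,0,0.06],25],[[0.4,-9.9,0],[0,0,0.09],25],[[0.8,-13.2,0],[0,0,0.12],25]]'>/dev/null; python3 lev.py
```

```text
t 17.32 pos [ 0.6623 -0.0982  0.0897] r 0.1076 L 0.0 yaw-tan -0.018 Ft(react, anticw+) 6.61 Frad 0.5 Fz -4.29 w 0.0251 g 3.45
```

```bash
python3 -m crank '[[[0.1,-3.3,0],[0,0,0.03],25],[[0.2,-6.6,0],[0,0,0.06],25],[[0.4,-9.9,0],[0,0,0.09],25]]'>/dev/null; python3 lev.py
```

```text
t 17.7 pos [ 0.6537 -0.1031  0.0897] r 0.1073 L 0.093 yaw-tan -0.016 Ft(react, anticw+) 6.52 Frad -1.3 Fz -3.13 w 0.025 g 3.47
```

```bash
python3 -m crank '[[[0.1,-3.3,0],[0,0,0.03],25],[[0.2,-6.6,0],[0,0,0.06],25],[[0.4,-9.9,0],[0,0,0.09],25],[[0.8,-13.2,0],[0,0,0.12],25]]'>/dev/null; python3 lev.py
```

```text
t 18.2 pos [ 0.6416 -0.1083  0.0897] r 0.107 L 0.216 yaw-tan -0.013 Ft(react, anticw+) 7.46 Frad -3.04 Fz -3.55 w 0.0251 g 3.8
```

```bash
python3 -m crank '[[[0.1,-3.3,0],[0,0,0.03],25],[[0.2,-6.6,0],[0,0,0.06],25],[[0.4,-9.9,0],[0,0,0.09],25]]'>/dev/null; python3 lev.py
```

```text
t 18.57 pos [ 0.6322 -0.1112  0.0897] r 0.1068 L 0.308 yaw-tan -0.011 Ft(react, anticw+) 8.23 Frad -5.82 Fz -3.21 w 0.0248 g 4.04
```

```bash
python3 -m crank '[[[0.1,-3.3,0],[0,0,0.03],25],[[0.2,-6.6,0],[0,0,0.06],25],[[0.4,-9.9,0],[0,0,0.09],25]]'>/dev/null; python3 lev.py
```

```text
t 18.95 pos [ 0.6228 -0.1134  0.0898] r 0.1068 L 0.398 yaw-tan -0.011 Ft(react, anticw+) 9.3 Frad -7.59 Fz -3.52 w 0.0251 g 4.39
```

```bash
sed -i '$a fr=float(F[:2]@e/np.hypot(*e)); fc=-float(F[:2]@t); print("M",round(.11*fc-.01*fr,3))' lev.py; python3 -m crank '[[[0.6,-2.2,0],[0,0,0.02],25],[[1.2,-4.4,0],[0,0,0.04],25],[[1.8,-6.6,0],[0,0,0.06],25]]'>/dev/null; python3 lev.py
```

```text
t 19.32 pos [ 0.6168 -0.114   0.0899] r 0.1064 L 0.454 yaw-tan -0.014 Ft(react, anticw+) 10.07 Frad 5.11 Fz -7.22 w 0.0251 g 5.08
M 1.056
```

```bash
python3 -m crank '[[[-0.3,-2.2,0],[0,0,0.02],25],[[-0.2,-4.4,0],[0,0,0.04],25],[[0.1,-6.6,0],[0,0,0.06],25]]'>/dev/null; python3 lev.py
```

```text
t 19.7 pos [ 0.6102 -0.1145  0.0899] r 0.1062 L 0.517 yaw-tan -0.012 Ft(react, anticw+) 10.82 Frad 1.37 Fz -6.65 w 0.0252 g 5.21
M 1.176
```

```bash
python3 -m crank '[[[0.1,-2.2,0],[0,0,0.02],25],[[0.3,-4.4,0],[0,0,0.04],25],[[0.5,-6.6,0],[0,0,0.06],25]]'>/dev/null; python3 lev.py
```

```text
t 20.07 pos [ 0.6037 -0.1145  0.0899] r 0.106 L 0.577 yaw-tan -0.011 Ft(react, anticw+) 10.98 Frad 1.1 Fz -7.93 w 0.0246 g 5.51
M 1.197
```

```bash
python3 -m crank '[[[0.1,-2.2,0],[0,0,0.02],25],[[0.3,-4.4,0],[0,0,0.04],25]]'>/dev/null; python3 lev.py
```

```text
t 20.32 pos [ 0.5994 -0.1143  0.09  ] r 0.1059 L 0.618 yaw-tan -0.01 Ft(react, anticw+) 10.95 Frad 2.5 Fz -7.48 w 0.0249 g 5.73
M 1.179
```

```bash
python3 -m crank '[[[0.1,-2.2,0],[0,0,0.02],25],[[0.2,-4.0,0],[0,0,0.036],25]]'>/dev/null; python3 lev.py; python3 -c "
from h import *
s=env.state();print(np.round(s['ft_force'],2),np.round(s['ft_torque'],3))"
```

```text
t 20.57 pos [ 0.5955 -0.114   0.0899] r 0.1058 L 0.656 yaw-tan -0.009 Ft(react, anticw+) 10.46 Frad 1.72 Fz -9.13 w 0.0249 g 5.85
M 1.133
[10.31 -2.46 -9.13] [-0.38  -1.64   0.014]
```

```bash
python3 -m crank '[[[0.1,-2.2,0],[0,0,0.02],25],[[0.2,-4.4,0],[0,0,0.04],25]]'>/dev/null; python3 lev.py
```

```text
t 20.82 pos [ 0.5912 -0.1135  0.09  ] r 0.1056 L 0.697 yaw-tan -0.008 Ft(react, anticw+) 12.76 Frad 0.63 Fz -9.92 w 0.0253 g 6.06
M 1.398
```

The readings scatter by about ±1 N. A straight line through all of them, checked against the finger force, puts the torque near 1.3 N m, mid-window. I'm stopping here and releasing.

```bash
python3 -m crank '[[[0,2,0],[0,0,0],40],[[0,2,0],[0,0,0],50],[[0,2,0],[0,0,0],60],[[0,2,-20],[0,0,0],60],[[0,2,-60],[0,0,0],70]]'; python3 -m crank '[[[0,0,-60],[0,0,0],85],[[0,0,-110],[0,0,0],85],[[-50,0,-130],[0,0,0],85],[[-90,0,-140],[0,0,0],85],[[-90,0,-140],[0,0,0],85]]'; python3 pm.py m9; python3 - <<'E'
from h import *
c=cal("top"); hsv=cv2.cvtColor(cv2.imread("pics/m9.png"),cv2.COLOR_BGR2HSV); H,S,V=[hsv[...,i].astype(int) for i in range(3)]
n,l,st,ce=cv2.connectedComponentsWithStats((((H<6)|(H>174))&(S>150)&(V>80)).astype(np.uint8))
A=np.array([.603,-.0085])
for i in range(1,n):
    if st[i,4]>60: e=plane(c,ce[i],.115)[0][:2]-A; print(ce[i].round(1),"r",np.hypot(*e).round(4),"L",(-np.arctan2(e[1],e[0])-.986).round(3))
E
```

```text
clock: 21.45
eef_pos: [0.5902, -0.1128, 0.1492]
eef_rot: [-2.346, -2.085, 0.003]
ft_force: [0.5, -0.3, 0.2]
width: 0.0699
gripper_force: 0.0
clock: 22.08
eef_pos: [0.5807, -0.205, 0.2908]
eef_rot: [2.35, 2.082, 0.0]
ft_force: [-0.2, -0.2, 1.4]
width: 0.085
gripper_force: 0.0
red 26 [252.8 175.2] ang 0.4435 r 0.1363 rmax 0.1448 rect [17.4  6.3] 26.2
red 113 [371.3 213.2] ang -1.3329 r 0.1864 rmax 0.1986 rect [19.9 26.4] 62.9
yel 62 [257.8 185.5] ang 0.4382 r 0.1079 rmax 0.1212 rect [25.   9.7] 26.2
[371.3 213.2] r 0.1068 L 0.687
```

View pics/m9.png

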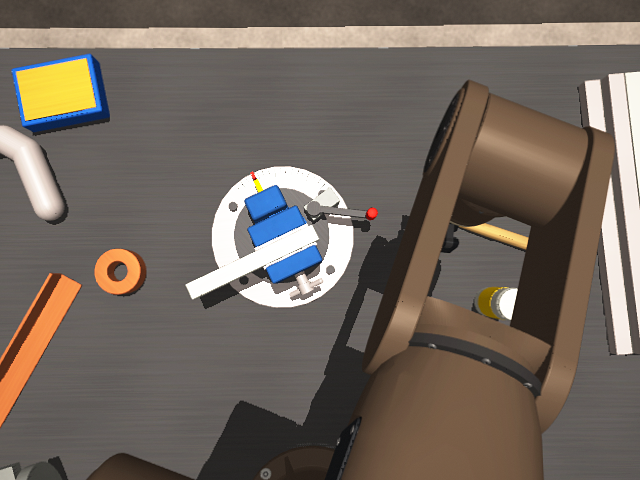

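The final top view shows the pointer (258,185) in line with the mark (253,175), the lever left tightened at (371,213), and the bystanders untouched. The hand is clear of everything.

```bash
python3 -c "
from bench import env
print(env.sign_off())"
```

```text
the job is handed in; nothing more can be done
None
```

I slackened the clamp, swung the vise until the pointer was within about 0.005 rad of the red mark, then retightened the lever to roughly 1.3 N m (an estimate; the last force readings scattered by about 1 N), let go and handed the job in at about 22 s.

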